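Back up a straightedge on a foam slab with an indexing stop

TASK

Take the aluminium straightedge off the pink foam slab and stand it, on its narrow edge as it stands now, on the plywood baseboard flush along the slab's cut edge that faces the blue stop, with the stop's foot about opposite its middle, and let go of it. Then pull up the stop's orange plunger knob, slide the blue section to the next hole towards the straightedge and let the pin down fully into that hole. Finish while still holding the knob with the pin engaged; leave the loose things around alone.

Things in the scene. Friction and masses are not known exactly. Their poses are not given: they have to be found in the camera images.
- jig: fixed plywood baseboard 380 x 510 x 12 mm with a pink foam slab 320 (x) x 240 (y) x 25 mm fixed on it. Origin: on the bench, right under the middle of the slab's free edge; x along that edge, y level away from the slab to the stop, z up. Slab: y -240 to 0, x -160 to 160. Tops: baseboard z = 12, slab z = 37. Six cored holes 42 mm across
- straightedge: loose aluminium box-section straightedge, black end caps, 240 long (x) x 25 wide (y) x 50 high (z), about 0.35 kg, standing on the slab on its 240 x 25 face. Origin: centre of its underside. Flush, its centre line is 12.5 mm from the slab edge. Grip it across the 25 mm by its topmost 15 to 20 mm, so that the fingertips clear the slab
- end_a (a point): point on the straightedge's underside centre line, 115 mm from its middle (its -x end)
- end_b (a point): the same at its +x end
- stop: fixed aluminium rail 40 wide (x) x 160 long (y) x 16 high on the baseboard, same yaw as the jig, with 10 mm holes in its top at 40 mm pitch. Origin: on the baseboard top under the hole where the pin starts, 150 mm from the slab edge; the next hole is 40 mm nearer the slab (-y). The blue section rides on it; all but the knob is under 40 mm above the baseboard
- foot (a point): centre of the face of the blue section's rubber foot (66 mm wide, top 27 mm above the baseboard), which looks to the slab (stop -y), 83 mm ahead of the knob's axis. With the pin in the next hole it stands 2 mm off a flush straightedge
- section (a joint): slide of the blue section along the rail (m): 0 = pin in its starting hole (play 1 mm either way), growing towards the slab; 0.040 = next hole; end stop at 0.050. Friction about 1.5 N. Moves only while the pin is lifted clear
- plunger (a joint): lift of the plunger (m): 0 = pin fully down in a hole, 0.014 = end of travel; the pin is clear of the rail from 0.010 up. The pin is 8 mm across with a rounded end. A spring pushes it down with 2.5 N at 0 and 4 N at full lift; on the rail between holes it rests at about 0.010
- knob: orange round plunger knob, an upright cylinder 30 mm across and 26 mm high that moves with section and plunger. With the pin down its underside is 50 and its top 76 mm above the bench. Under it is a steel collar 18 mm across. Origin on its axis, at the height of the baseboard top when the pin is down
- knob_mid (a point): centre of the orange knob, on its axis, 51 mm above the baseboard (63 mm above the bench) when the pin is down
- plug0: pink foam plug, a cylinder 38 mm across and 25 mm high, standing on the far right of the slab (bystander; origin at its underside)
- plug1: second such plug on the slab (bystander)
- plug2: third such plug, on the bench to the right (bystander)
- hole_saw: steel hole saw, an open cup 42 mm across and 45 mm high, mouth up, on the bench to the left (bystander)
- wrench: steel wrench on the bench to the left (bystander)
- screwdriver: screwdriver on the bench to the right (bystander)
Mind the look-alikes: they are no part of the job. There is more than one size of the straightedge; the job needs the largest.

How it is judged:
On the way, in this order (a step that is already met when the one before it is completed fails the run):
1. straightedge stands on the baseboard flush along the slab edge, opposite the foot, let go and at rest (y of end_a in the frame of jig between 0.0095 and 0.015 m and y of end_b in the frame of jig between 0.0095 and 0.015 m and z of straightedge in the frame of jig between 0.009 and 0.0145 m and angle between straightedge's own z axis and vertical below 0.06 rad and x of straightedge in the frame of stop between -0.08 and 0.08 m and linear speed of straightedge below 0.02 m/s and contact force between the fingers and straightedge below 0.2 N), for 0.3 s.
2. the plunger is pulled up by the fingers until the pin is clear, the section still at its first hole (value of joint plunger above 0.0095 m and value of joint section between -0.006 and 0.012 m and contact force between the fingers and knob above 0.5 N), for 0.05 s.
At the end, for the whole second after the job is handed in: Section at the next hole (0.040 +- 0.002), pin down (lift under 2 mm), fingers holding the knob (over 1 N); straightedge let go, upright on the baseboard, both ends within 2.5 mm of flush with the slab edge, its middle within 80 mm of the stop's centre line (all of step 1 and value of joint section between 0.038 and 0.042 m and value of joint plunger below 0.002 m and velocity of joint section below 0.01 m/s and contact force between the fingers and knob above 1 N); the arm keeps its last pose, push and grip.
It fails at once if a loose bystander is moved more than 25 mm (distance of any of plug0, plug1, plug2, hole_saw, wrench, screwdriver from where it was at the start of the episode above 0.025 m).
It also fails if it takes over 51 s, if anything falls off the work surface, if the arm or the gripper's body presses on something with over 40 N, if the wrist force passes 120 N, or if a joint passes its speed limit or range.

ROBOT

A 6-joint arm with a two-finger parallel gripper is mounted at the origin on the work surface. World frame = base frame: x ahead of the robot, y to its left, z up, the work surface at z = 0. Lengths are in m, angles in rad, forces in N, time in s.
With the tool pointing down it reaches from about 0.3 to 0.75 m from the base axis. Payload 8.5 kg.
Tool frame: the origin (TCP) lies midway between the tips of the shut fingers; the grasp point (between the pads) lies 19 mm behind it (ctrl.hold_point_z is the distance from the TCP to the grasp point, in m); z points along the fingers, y is the line along which they close (so a half turn about z gives the same grasp; the last joint's range is limited). The gripper opens to 88 mm and grips with 3 to 60 N. Pads are 18 mm wide; open, the fingers measure 123 mm over their backs; the gripper's body (75 mm by 187 mm) begins 45 mm behind the grasp point.
Start: joints at [-1.347, 0.381, 1.297, -0, 1.464, -0.215], TCP at [0.234, -0.498, 0.239] pointing down, gripper open.
Joint ranges: [-3.11, 3.11], [-0.89, 2.33], [0.22, 2.48], [-1.42, 4.56], [0.17, 2.85], [-2.88, 2.88]. Speed limits (rad/s): [2.39, 2.39, 3.14, 3.14, 3.14, 3.14].

INTERFACE

Orientations are given as a unit quaternion [x, y, z, w].
In Python, from rig import ctrl gives the robot as it stands. The module is installed in compiled form; this text tells all that it offers.
- The arm moves only by the tool play_rows, never from a script. Its argument "commands" is text: rows parted by semicolons, each of 7 numbers parted by spaces: the turn, a rotation vector about the tool's x, y, z in rad, then the shift along the tool's x, y, z in units of 40 mm (1.0 is 40 mm), then the opening, from -1 (shut) to 1 (fully open). In form: ax ay az x y z claw; .... A call has 1 to 5 rows; each row is the pose to reach, as a shift and turn from the pose commanded when the call began, along the tool's axes at that moment; what a row does not reach only later rows make up. A row lasts 1/10 s, in which the tool goes at most 50 mm and 8.59 degrees, less where a joint would pass 70% of its speed; a pose out of reach is approached as far as the arm can. A call with a gripper value outside its range is refused whole. The fingers move at their own pace and stop on an object; "force" is the grip in N (left out, the last holds). Time passes only in rows, so rows that repeat a pose let the fingers close. It gives the time, the measured TCP pose, the force, the opening and the grip force at its end, in the units of the state.
- ctrl.sense(): the state, without advancing time (a new reading comes with each control period).
- ctrl.grab_frame(name): name is "side" or "top"; returns the picture (480x640x3 uint8, red, green, blue); there is no depth.
- ctrl.camera_info(name): a dict with "camera_matrix" (3x3 intrinsics, pixels), "k1" (the pictures are not rectified: a ray, as slopes to the right and down, at radius r is drawn at 1 + k1 r^2 times it, then the intrinsics apply), "cam_to_world" (4x4, takes a point from camera to world coordinates). Camera axes: x right, y down, z forward; pixel columns grow to the right and rows downward; lengths in m; the calibration is good to about 2 mm. A picture is of the moment at which its call begins. camera_info takes no time and is no camera call.
- ctrl.sign_off(): hands the job in; it is judged then, once.
The state is a dict: "time": time; "joints": joint angles; "joint_velocities": joint speeds; "joint_efforts": joint torques, N m; "position": TCP position; "eef_rot": TCP orientation; "ft_force": force on the tool from outside, world axes, zero at the start; "torque": the same for the moment, N m; "gripper_width": finger opening in m; "grasp_force": force on a finger pad.
Only numpy, scipy, OpenCV 4.12 (cv2) and the standard library are available. Lean on these libraries where they do the work, as an engineer would, in place of code of your own. Each camera call takes 0.05 s, during which the arm holds its last target. There are 200 camera calls.

## Working session

There is one attempt and no reset: what is moved stays moved. The work goes in short steps, Python scripts to look and compute and a tool call to move; the robot and the scene stay as the last step left them, time stands still between calls to the robot, and variables do not carry over. Pictures are saved under pics/ and viewed, at most 10 in all, crops included, and the job is handed in when it is done.

Besides the shell and the picture viewer there is one more tool, called after "Request:" in YAML: its name, and indented under it one key for each argument. play_rows: Moves the arm, as the interface text tells. Its arguments: {"type":"object","properties":{"commands":{"type":"string"},"force":{"type":"number"}},"required":["commands"]}

```bash
mkdir -p pics
python3 - <<'E'
from rig import ctrl
import cv2
for n in("side","top"):
    cv2.imwrite(f"pics/{n}0.png",ctrl.grab_frame(n)[:,:,::-1])
    print(n,ctrl.camera_info(n))
print(ctrl.sense(),ctrl.hold_point_z)
E
```

```text
side {'camera_matrix': array([[525.08522434,   0.        , 326.32276317],
       [  0.        , 525.08522434, 244.67075832],
       [  0.        ,   0.        ,   1.        ]]), 'k1': 0.005259420820919761, 'cam_to_world': array([[-0.91859601, -0.22134031,  0.3273986 , -0.01124995],
       [-0.39517338,  0.5236776 , -0.75471834,  1.23235019],
       [-0.00440172, -0.82266046, -0.56851595,  0.94792185],
       [ 0.        ,  0.        ,  0.        ,  1.        ]])}
top {'camera_matrix': array([[506.41453619,   0.        , 315.6079369 ],
       [  0.        , 506.41453619, 241.96464   ],
       [  0.        ,   0.        ,   1.        ]]), 'k1': -0.046271596163232134, 'cam_to_world': array([[ 0.02416042, -0.98200745,  0.18729027,  0.27121111],
       [-0.99947012, -0.01963946,  0.02595712,  0.02574506],
       [-0.02181181, -0.18781816, -0.9819616 ,  1.28879691],
       [ 0.        ,  0.        ,  0.        ,  1.        ]])}
{'time': 0.1, 'joints': array([-1.34731259e+00,  3.81123798e-01,  1.29813753e+00,  8.07311491e-06,
        1.46361938e+00, -2.15325540e-01]), 'joint_velocities': array([ 0.00072455, -0.00218972, -0.00150624, -0.00133305, -0.0005294 ,
       -0.00140211]), 'joint_efforts': array([ 3.42214837e-03, -4.38648391e+01, -2.24915171e+01,  7.14256126e-02,
        3.41524417e-02, -6.82213658e-05]), 'position': array([ 0.23360483, -0.49765074,  0.23821811]), 'eef_rot': array([ 9.76027094e-01,  2.17648102e-01,  1.38603745e-06, -6.44039275e-04]), 'ft_force': array([-0.34511993,  0.99929481, -0.22144807]), 'torque': array([3.27306171e-05, 1.07382661e-02, 4.25339183e-03]), 'grasp_force': 0.0, 'gripper_width': 0.08797648866819463} 0.0187
```

View pics/top0.png

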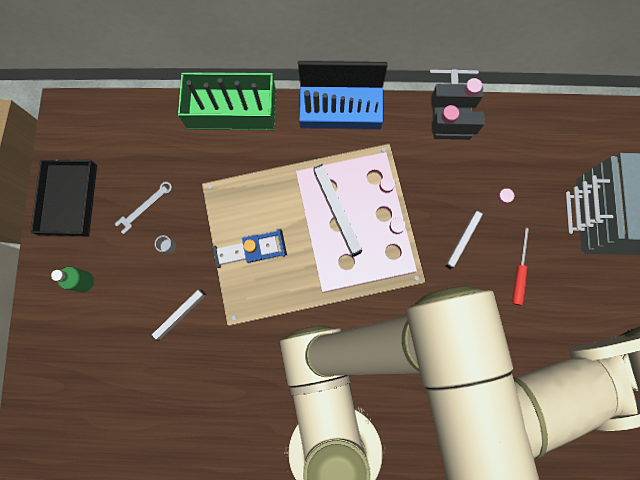

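View pics/side0.png

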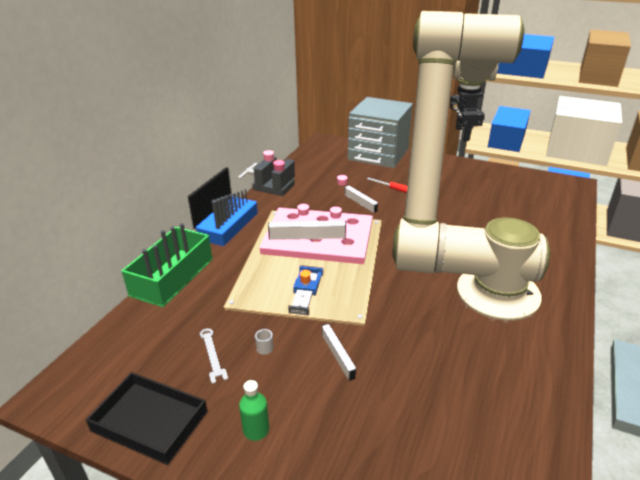

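Top view: the jig spans (205,145)–(425,325), the straightedge runs from (318,168) to (356,252), and the knob is at (249,245). Side view: the straightedge is at (268–345,230) and the knob at (305,277). Next I'll enlarge both.

Run:
```python
import cv2
a=cv2.imread("pics/top0.png")[140:330,195:435]; cv2.imwrite("pics/topc.png",cv2.resize(a,None,fx=3,fy=3,interpolation=cv2.INTER_CUBIC))
a=cv2.imread("pics/side0.png")[195:325,225:390]; cv2.imwrite("pics/sidec.png",cv2.resize(a,None,fx=4,fy=4,interpolation=cv2.INTER_CUBIC))
```

```text
(no output)
```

View pics/topc.png

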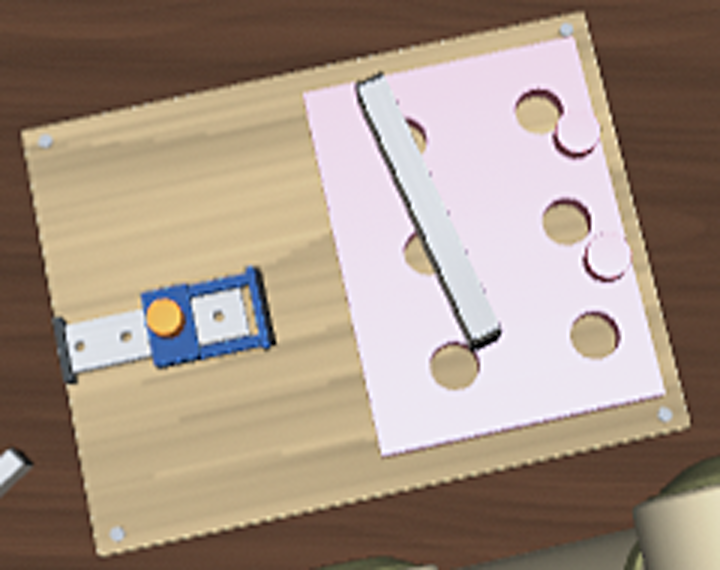

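View pics/sidec.png

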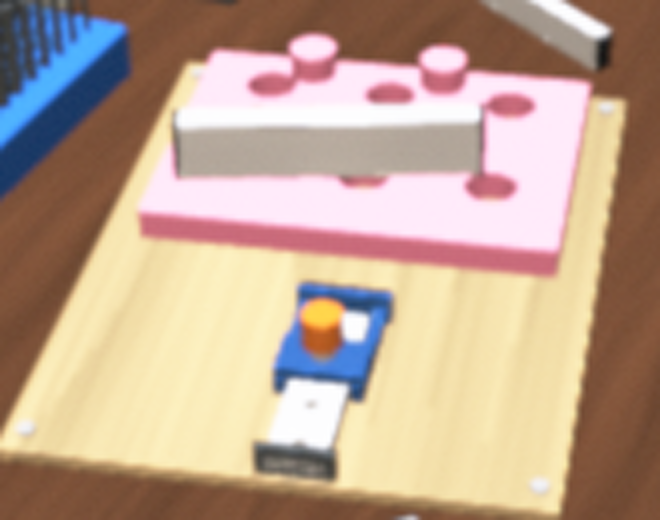

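Crop readings. Top: the slab corners are (305,93), (574,38), (664,395), (383,457), the straightedge top runs (357,84)/(382,73) to (471,337)/(498,326), and the knob top is (165,317). Side: the slab corners are (213,50), (590,83), (555,250), (140,213).

```bash
cat > cam.py <<'E'
import numpy as np
from rig import ctrl
from scipy.optimize import least_squares
C={n:ctrl.camera_info(n) for n in("side","top")}
def proj(n,P):
    c=C[n];M=np.linalg.inv(c["cam_to_world"]);p=np.atleast_2d(P)@M[:3,:3].T+M[:3,3]
    s=p[:,:2]/p[:,2:];s=s*(1+c["k1"]*(s**2).sum(1,keepdims=True))
    K=c["camera_matrix"];return s*[K[0,0],K[1,1]]+K[:2,2]
def place(q,P):
    P=np.atleast_2d(P);c,s=np.cos(q[2]),np.sin(q[2])
    return np.c_[q[0]+c*P[:,0]-s*P[:,1],q[1]+s*P[:,0]+c*P[:,1],P[:,2]]
def fit(q0,obs,scale=None):
    f=lambda q:np.concatenate([(proj(n,place(q,P))-np.array(px)).ravel() for n,P,px in obs])
    r=least_squares(f,q0,loss="soft_l1");return r.x,f(r.x).reshape(-1,2).round(1)
T=lambda L:[(195+(u+.5)/3-.5,140+(v+.5)/3-.5) for u,v in L]
S=lambda L:[(225+(u+.5)/4-.5,195+(v+.5)/4-.5) for u,v in L]
E
python3 - <<'E'
from cam import *
slab=[(.16,0,.037),(.16,-.24,.037),(-.16,-.24,.037),(-.16,0,.037)]
o1=[("top",slab,T([(305,93),(574,38),(664,395),(383,457)]))]
o2=[("side",slab,S([(213,50),(590,83),(555,250),(140,213)]))]
# side order: left=+x
o2=[("side",slab,S([(140,213),(213,50),(590,83),(555,250)]))]
for o in(o1,o2,o1+o2):
    j,r=fit([.45,.03,.2],o);print("jig",j.round(4),r.tolist())
t=.087
o1=[("top",[(.12,.0125,t),(.12,-.0125,t),(-.12,.0125,t),(-.12,-.0125,t)],T([(357,84),(382,73),(471,337),(498,326)]))]
o2=[("side",[(.12,.0125,t),(-.12,.0125,t),(.12,.0125,.037),(-.12,.0125,.037),(.12,-.0125,t),(-.12,-.0125,t)],S([(177,125),(482,122),(180,178),(483,172),(180,108),(480,104)]))]
for o in(o1,o2,o1+o2):
    s,r=fit([.45,0,.2],o);print("se",s.round(4),r.tolist())
for o in([("top",[(0,0,.076)],T([(165,317)]))],[("side",[(0,0,.076)],S([(323,314)]))]):
    k,r=fit([.4,.15,0],o);print("knob",k.round(4))
    c,sn=np.cos(j[2]),np.sin(j[2]);d=k[:2]-j[:2];print("knob in jig",c*d[0]+sn*d[1],-sn*d[0]+c*d[1])
E
```

```text
jig [0.5406 0.0771 0.2334] [[-0.3, 0.3], [0.3, -0.2], [0.4, 0.1], [-0.4, -0.2]]
jig [0.5404 0.0778 0.2389] [[-0.7, -0.5], [0.2, 0.3], [-0.2, -0.1], [0.7, 0.2]]
jig [0.5407 0.0773 0.2347] [[-0.4, 0.3], [0.1, -0.3], [0.4, -0.1], [-0.3, -0.3], [-0.6, -0.8], [0.5, 0.2], [0.0, -0.0], [0.7, 0.2]]
se [0.5884 0.0082 0.4273] [[-0.9, -1.5], [-0.0, -1.6], [0.1, 1.5], [0.6, 1.1]]
se [0.585  0.0048 0.4241] [[-1.2, -0.2], [1.3, -0.5], [-0.9, 0.2], [0.8, 0.6], [-1.3, -0.3], [1.4, -0.3]]
se [0.5862 0.0072 0.4254] [[-0.5, -0.7], [0.4, -0.8], [0.4, 2.4], [1.0, 2.0], [-1.9, 0.2], [0.7, -0.2], [-1.6, 0.5], [0.1, 0.9], [-2.1, 0.0], [0.8, -0.0]]
knob [0.4909 0.2188 0.    ]
knob in jig -0.015465985389271013 0.14924930638147113
knob [0.4896 0.2215 0.    ]
knob in jig -0.01615954275039032 0.15217574404586776
```

Request:
play_rows:
  commands: "0 0 0 13.36 -7.67 1.5 1; 0 0 0 13.36 -7.67 1.5 1; 0 0 0 13.36 -7.67 1.5 1; 0 0 0 13.36 -7.67 1.5 1; 0 0 0 13.36 -7.67 1.5 1"
  force: 20

```text
time: 0.6
position: [0.377, -0.2922, 0.2142]
eef_rot: [0.976, 0.217, -0.0, -0.0]
ft_force: [1.3, 0.2, 0.0]
gripper_width: 0.0879
grasp_force: 0.0
```

```bash
cat > to.py <<'E'
import sys
from rig import ctrl
from scipy.spatial.transform import Rotation as R
import numpy as np
# usage: to.py x y z yaw -> row from the present pose
def go(x,y,z,yaw):
    s=ctrl.sense();r=R.from_quat(s["eef_rot"]);t=R.from_euler("z",yaw)*R.from_euler("x",np.pi)
    print("turn",(r.inv()*t).as_rotvec().round(4),"shift",(r.inv().apply(np.array([x,y,z])-s["position"])/.04).round(3),
      "| pos",s["position"].round(4),"t",round(s["time"],2),"F",s["ft_force"].round(2),"M",s["torque"].round(2),"w",round(s["gripper_width"],4),"g",round(s["grasp_force"],1))
if __name__=="__main__": go(*map(float,sys.argv[1:]))
E
python3 to.py .587 .007 .15 .426
```

```text
turn [-0.0004  0.      0.0123] shift [ 7.928 -4.545  1.606] | pos [ 0.377  -0.2922  0.2142] t 0.6 F [1.27 0.16 0.01] M [-0.   -0.01  0.01] w 0.0879 g 0.0
```

Request:
play_rows:
  commands: "0 0 0.012 7.93 -4.55 1.6 1; 0 0 0.012 7.93 -4.55 1.6 1; 0 0 0.012 7.93 -4.55 1.6 1; 0 0 0.012 7.93 -4.55 1.6 1; 0 0 0.012 7.93 -4.55 1.6 1"

```text
time: 1.1
position: [0.5184, -0.0904, 0.1709]
eef_rot: [0.977, 0.212, -0.0, -0.0]
ft_force: [0.3, -0.1, 0.4]
gripper_width: 0.0881
grasp_force: 0.0
```

```bash
python3 to.py .587 .007 .15 .426
```

```text
turn [-0.0002  0.0003  0.0008] shift [ 2.569 -1.507  0.522] | pos [ 0.5184 -0.0904  0.1709] t 1.1 F [ 0.29 -0.07  0.44] M [-0.    0.02 -0.02] w 0.0881 g 0.0
```

Request:
play_rows:
  commands: "0 0 0 2.57 -1.5 0.5 1; 0 0 0 2.57 -1.5 0.5 1; 0 0 0 2.57 -1.5 0.5 1; 0 0 0 2.57 -1.5 0.5 1; 0 0 0 2.57 -1.5 0.5 1"

```text
time: 1.6
position: [0.586, 0.0046, 0.1511]
eef_rot: [0.977, 0.212, -0.0, -0.0]
ft_force: [0.3, -0.3, 0.7]
gripper_width: 0.0883
grasp_force: 0.0
```

```bash
python3 to.py .587 .007 .069 .426
python3 - <<'E'
from rig import ctrl
import cv2
t=ctrl.grab_frame("top")[120:320,240:440,::-1];s=ctrl.grab_frame("side")[120:320,225:425,::-1]
cv2.imwrite("pics/g1.png",cv2.hconcat([cv2.resize(a,(400,400),interpolation=cv2.INTER_CUBIC) for a in(t,s)]))
E
```

```text
turn [-0.0003  0.0009  0.0014] shift [ 0.048 -0.043  2.053] | pos [0.586  0.0046 0.1511] t 1.6 F [ 0.32 -0.28  0.66] M [-0.04 -0.03 -0.04] w 0.0883 g 0.0
```

View pics/g1.png

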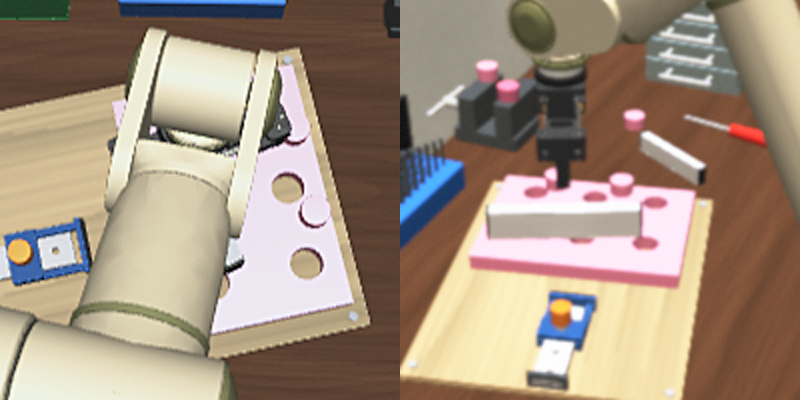

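The fingers sit over the middle of the straightedge, at about (562,180) in the side half. Descending at z 0.069 clears the plugs.

Request:
play_rows:
  commands: "0 0 0 0.04 -0.04 0.8 1; 0 0 0 0.04 -0.04 1.6 1; 0 0 0 0.04 -0.04 2.05 1; 0 0 0 0.04 -0.04 2.05 1; 0 0 0 0.04 -0.04 2.05 0.2"

```text
time: 2.2
position: [0.5874, 0.006, 0.0703]
eef_rot: [0.977, 0.211, 0.0, 0.0]
ft_force: [0.1, 0.9, -0.5]
gripper_width: 0.0824
grasp_force: 0.0
```

Request:
play_rows:
  commands: "0 0 0 0 0 0 -1; 0 0 0 0 0 0 -1; 0 0 0 0 0 0 -1; 0 0 0 0 0 0 -1; 0 0 0 0 0 0 -1"

```text
time: 2.7
position: [0.5872, 0.0069, 0.0696]
eef_rot: [0.977, 0.212, 0.0, 0.0]
ft_force: [-0.3, -0.3, 0.3]
gripper_width: 0.0422
grasp_force: 0.0
```

```bash
python3 to.py .587 .007 .069 .426
```

```text
turn [ 0.0001 -0.0002  0.0009] shift [-0.005 -0.004  0.015] | pos [0.5872 0.0069 0.0696] t 2.7 F [-0.27 -0.27  0.33] M [-0.01 -0.   -0.03] w 0.0422 g 0.0
```

Request:
play_rows:
  commands: "0 0 0 0 0 0 -1; 0 0 0 0 0 0 -1; 0 0 0 0 0 0 -1; 0 0 0 0 0 0 -1; 0 0 0 0 0 0 -1"
  force: 25

```text
time: 3.2
position: [0.5873, 0.0069, 0.0694]
eef_rot: [0.977, 0.212, 0.0, 0.0]
ft_force: [-0.3, -0.4, -0.2]
gripper_width: 0.0247
grasp_force: 25.0
```

```bash
python3 to.py .587 .007 .069 .426
```

```text
turn [ 0.0001 -0.0001  0.0007] shift [-0.005 -0.005  0.01 ] | pos [0.5873 0.0069 0.0694] t 3.2 F [-0.32 -0.38 -0.17] M [-0.05 -0.04 -0.03] w 0.0247 g 25.0
```

Request:
play_rows:
  commands: "0 0 0 0 0 -0.4 -1; 0 0 0 0 0 -0.8 -1; 0 0 0 0 0 -1.2 -1; 0 0 0 0 0 -1.2 -1; 0 0 0 0 0 -1.2 -1"

```text
time: 3.7
position: [0.5867, 0.0071, 0.1166]
eef_rot: [0.977, 0.212, -0.001, -0.0]
ft_force: [0.4, -0.2, -5.3]
gripper_width: 0.0247
grasp_force: 25.0
```

```bash
python3 to.py .5254 .0983 .115 .2345
```

```text
turn [-0.0007  0.0011  0.1924] shift [-0.452 -2.711  0.042] | pos [0.5867 0.0071 0.1166] t 3.7 F [ 0.44 -0.2  -5.3 ] M [ 0.01  0.01 -0.07] w 0.0247 g 25.0
```

Request:
play_rows:
  commands: "0 0 0.05 -0.1 -0.7 0 -1; 0 0 0.1 -0.23 -1.4 0 -1; 0 0 0.192 -0.45 -2.1 0 -1; 0 0 0.192 -0.45 -2.71 0 -1; 0 0 0.192 -0.45 -2.71 0 -1"

```text
time: 4.2
position: [0.5238, 0.1003, 0.1162]
eef_rot: [0.993, 0.118, -0.002, -0.001]
ft_force: [-0.7, -0.8, -5.1]
gripper_width: 0.0248
grasp_force: 25.0
```

```bash
python3 to.py .5254 .0983 .049 .2345
python3 - <<'E'
from rig import ctrl
import cv2
t=ctrl.grab_frame("top")[110:310,210:410,::-1];s=ctrl.grab_frame("side")[165:315,230:380,::-1]
cv2.imwrite("pics/g2.png",cv2.hconcat([cv2.resize(a,(400,400),interpolation=cv2.INTER_CUBIC) for a in(t,s)]))
E
```

```text
turn [-0.0015  0.0033  0.003 ] shift [0.033 0.062 1.681] | pos [0.5238 0.1003 0.1162] t 4.2 F [-0.73 -0.83 -5.06] M [-0.    0.02 -0.01] w 0.0248 g 25.0
```

View pics/g2.png

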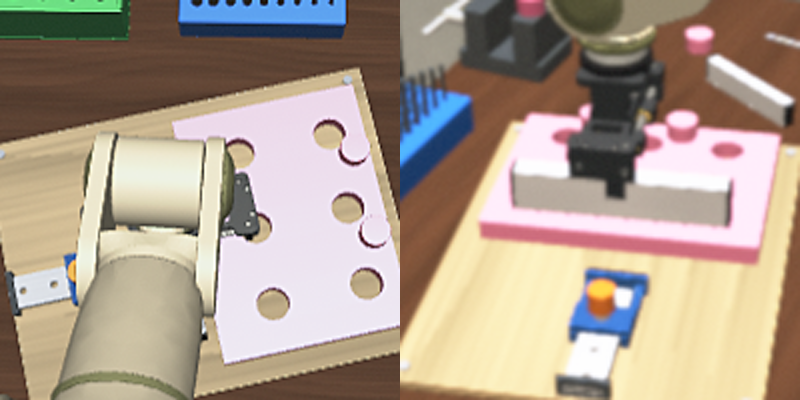

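The straightedge is held level, parallel to the slab edge, and in front of the slab edge line. Lowering it now.

Request:
play_rows:
  commands: "0 0.003 0.003 0.03 0.06 0.5 -1; 0 0.003 0.003 0.03 0.06 1 -1; 0 0.003 0.003 0.03 0.06 1.4 -1; 0 0.003 0.003 0.03 0.06 1.68 -1; 0 0.003 0.003 0.03 0.06 1.68 -1"

```text
time: 4.8
position: [0.5273, 0.0955, 0.0486]
eef_rot: [0.993, 0.115, -0.0, -0.0]
ft_force: [-0.1, -0.5, -3.7]
gripper_width: 0.025
grasp_force: 25.0
```

Request:
play_rows:
  commands: "0 0 0 0 0 0.05 -1; 0 0 0 0 0 0.08 -1; 0 0 0 0 0 0.08 -1"

```text
time: 5.1
position: [0.528, 0.096, 0.0475]
eef_rot: [0.993, 0.116, 0.002, -0.0]
ft_force: [-0.2, -0.2, -3.6]
gripper_width: 0.0247
grasp_force: 25.0
```

```bash
python3 to.py .5254 .0983 .0445 .2345
```

```text
turn [ 0.0003 -0.0039 -0.0027] shift [-0.049 -0.069  0.074] | pos [0.528  0.096  0.0475] t 5.1 F [-0.16 -0.17 -3.57] M [ 0.05 -0.04 -0.01] w 0.0247 g 25.0
```

Request:
play_rows:
  commands: "0 -0.004 -0.003 0 0 0.05 -1; 0 -0.004 -0.003 0 0.05 0.05 -1; 0 -0.004 -0.003 0 0.1 0.05 -1; 0 -0.004 -0.003 0 0.15 0.05 -1; 0 -0.004 -0.003 0 0.15 0.05 -1"

```text
time: 5.6
position: [0.5292, 0.09, 0.0451]
eef_rot: [0.993, 0.117, -0.0, 0.0]
ft_force: [0.0, 0.5, -4.7]
gripper_width: 0.0248
grasp_force: 25.0
```

```bash
python3 to.py .5254 .0983 .0445 .2345
```

```text
turn [ 0.0001  0.0008 -0.0001] shift [-0.044 -0.225  0.015] | pos [0.5292 0.09   0.0451] t 5.6 F [ 0.01  0.49 -4.67] M [ 0.02 -0.    0.02] w 0.0248 g 25.0
```

Request:
play_rows:
  commands: "0 0 0 0 0.03 0 -1; 0 0 0 0 0.05 0 -1; 0 0 0 0 0.05 0 -1"

```text
time: 5.9
position: [0.5296, 0.0882, 0.045]
eef_rot: [0.993, 0.117, -0.0, 0.0]
ft_force: [-0.1, 1.1, -5.3]
gripper_width: 0.0248
grasp_force: 25.0
```

Request:
play_rows:
  commands: "0 0 0 0 0.02 0 -1; 0 0 0 0 0.04 0 -1; 0 0 0 0 0.04 0 -1"

```text
time: 6.2
position: [0.5298, 0.0871, 0.045]
eef_rot: [0.993, 0.117, -0.001, -0.0]
ft_force: [0.2, 4.2, -3.3]
gripper_width: 0.0246
grasp_force: 24.9
```

```bash
python3 to.py .5254 .0983 .0445 .2345
```

```text
turn [-0.0009  0.0009 -0.0001] shift [-0.043 -0.298  0.014] | pos [0.5298 0.0871 0.045 ] t 6.2 F [ 0.18  4.15 -3.27] M [ 0.71  0.11 -0.11] w 0.0246 g 24.9
```

Request:
play_rows:
  commands: "0 0 0 0 0.02 0 -1; 0 0 0 0 0.03 0 -1; 0 0 0 0 0.03 0 -1"
  force: 8

```text
time: 6.5
position: [0.5299, 0.0868, 0.0453]
eef_rot: [0.993, 0.117, -0.0, -0.001]
ft_force: [-1.2, 8.8, 0.3]
gripper_width: 0.0248
grasp_force: 8.0
```

```bash
python3 to.py .5254 .0983 .0445 .2345
```

```text
turn [-0.002   0.0007  0.0004] shift [-0.043 -0.305  0.02 ] | pos [0.5299 0.0868 0.0453] t 6.5 F [-1.19  8.83  0.25] M [ 1.55  0.21 -0.03] w 0.0248 g 8.0
```

Request:
play_rows:
  commands: "0 0 0 0 -0.01 0 -1; 0 0 0 0 -0.02 0.02 -1; 0 0 0 0 -0.025 0.03 -1; 0 0 0 0 -0.025 0.03 -1"

```text
time: 6.9
position: [0.5299, 0.0869, 0.0445]
eef_rot: [0.993, 0.117, -0.0, -0.0]
ft_force: [-4.1, 4.5, 4.7]
gripper_width: 0.0247
grasp_force: 8.0
```

```bash
python3 to.py .5254 .0983 .0445 .2345
```

```text
turn [-0.0003  0.0004  0.0006] shift [-0.044 -0.302  0.001] | pos [0.5299 0.0869 0.0445] t 6.9 F [-4.06  4.5   4.66] M [0.78 0.53 0.03] w 0.0247 g 8.0
```

Request:
play_rows:
  commands: "0 0 0 0 -0.01 -0.01 -0.1; 0 0 0 0 -0.01 -0.01 -0.1; 0 0 0 0 -0.01 -0.01 -0.1; 0 0 0 0 -0.01 -0.01 -0.1; 0 0 0 0 -0.01 -0.01 -0.1"

```text
time: 7.4
position: [0.5299, 0.0869, 0.0442]
eef_rot: [0.993, 0.117, -0.0, 0.0]
ft_force: [-0.5, 0.9, 0.4]
gripper_width: 0.0397
grasp_force: 0.0
```

Request:
play_rows:
  commands: "0 0 0 0 0 -0.6 0; 0 0 0 0 0 -1.2 0; 0 0 0 0 0 -1.8 0; 0 0 0 0 0 -2.4 0; 0 0 0 0 0 -2.4 0"

```text
time: 7.9
position: [0.5312, 0.0869, 0.143]
eef_rot: [0.993, 0.117, 0.002, 0.001]
ft_force: [-0.3, -0.1, 0.2]
gripper_width: 0.0442
grasp_force: 0.0
```

```bash
python3 to.py .4905 .2195 .14 .2345
```

```text
turn [ 0.0018 -0.0045  0.0004] shift [-0.219 -3.461  0.068] | pos [0.5312 0.0869 0.143 ] t 7.9 F [-0.29 -0.07  0.16] M [ 0.02 -0.01  0.03] w 0.0442 g 0.0
```

Request:
play_rows:
  commands: "0 0 0 -0.05 -0.9 0 0.4; 0 0 0 -0.1 -1.8 0 0.4; 0 0 0 -0.2 -2.7 0 0.4; 0 0 0 -0.22 -3.46 0 0.4; 0 0 0 -0.22 -3.46 0 0.4"

```text
time: 8.4
position: [0.4877, 0.2221, 0.1392]
eef_rot: [0.993, 0.119, -0.001, -0.0]
ft_force: [0.3, -0.5, -0.4]
gripper_width: 0.0616
grasp_force: 0.0
```

Request:
play_rows:
  commands: "0 0 0 0 0 0.3 0.4; 0 0 0 0 0 0.6 0.4; 0 0 0 0 0 0.6 0.4"

```text
time: 8.7
position: [0.4885, 0.2187, 0.1143]
eef_rot: [0.993, 0.117, -0.002, 0.0]
ft_force: [-0.7, -0.3, 0.5]
gripper_width: 0.0612
grasp_force: 0.0
```

```bash
python3 to.py .4904 .2197 .056 .2345
python3 - <<'E'
from rig import ctrl
import cv2
t=ctrl.grab_frame("top")[120:320,200:400,::-1];s=ctrl.grab_frame("side")[205:305,240:340,::-1]
cv2.imwrite("pics/g3.png",cv2.hconcat([cv2.resize(a,(400,400),interpolation=cv2.INTER_CUBIC) for a in(t,s)]))
E
```

```text
turn [ 0.0001  0.0049 -0.0002] shift [ 0.06  -0.014  1.457] | pos [0.4885 0.2187 0.1143] t 8.7 F [-0.67 -0.27  0.54] M [-0.02  0.05  0.  ] w 0.0612 g 0.0
```

View pics/g3.png

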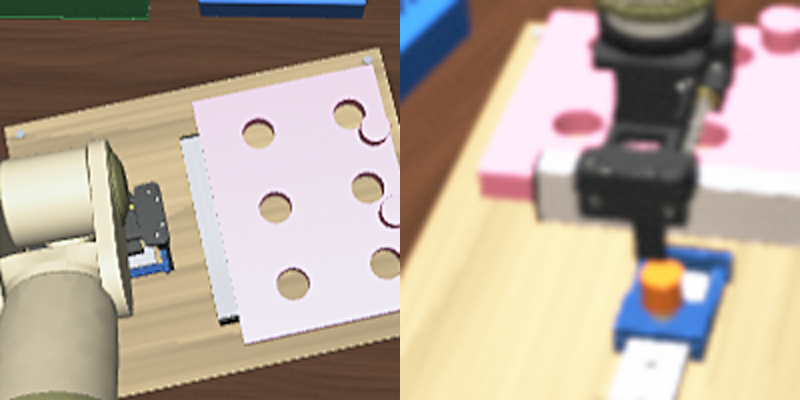

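The straightedge stands flush along the slab edge, from (190,138) to (230,322) in the left half, and the gripper is above the knob at (662,270). Descending.

Request:
play_rows:
  commands: "0 0.005 0 0.06 -0.01 0.5 0.4; 0 0.005 0 0.06 -0.01 1 0.4; 0 0.005 0 0.06 -0.01 1.3 0.4; 0 0.005 0 0.06 -0.01 1.45 0.4; 0 0.005 0 0.06 -0.01 1.45 0.4"

```text
time: 9.3
position: [0.4914, 0.2203, 0.058]
eef_rot: [0.993, 0.117, 0.002, -0.0]
ft_force: [-0.3, 0.1, 0.2]
gripper_width: 0.0621
grasp_force: 0.0
```

Request:
play_rows:
  commands: "0 0 0 0 0 0 -0.2; 0 0 0 0 0 0 -0.25; 0 0 0 0 0 0 -0.25; 0 0 0 0 0 0 -0.25; 0 0 0 0 0 0 -0.25"
  force: 4

```text
time: 9.8
position: [0.4914, 0.2205, 0.0584]
eef_rot: [0.993, 0.117, 0.002, -0.0]
ft_force: [0.3, 0.6, 0.1]
gripper_width: 0.033
grasp_force: 0.0
```

```bash
python3 to.py .4904 .2197 .056 .2345
```

```text
turn [ 0.     -0.0043  0.0004] shift [-0.029  0.013  0.061] | pos [0.4914 0.2205 0.0584] t 9.8 F [0.32 0.63 0.09] M [ 0.06  0.03 -0.02] w 0.033 g 0.0
```

Request:
play_rows:
  commands: "0 -0.004 0 -0.02 0 0.08 -0.25; 0 -0.004 0 -0.02 0 0.08 -0.25; 0 -0.004 0 -0.02 0 0.08 -1; 0 -0.004 0 -0.02 0 0.08 -1; 0 -0.004 0 -0.02 0 0.08 -1"
  force: 5

```text
time: 10.3
position: [0.4904, 0.2202, 0.0548]
eef_rot: [0.993, 0.117, -0.0, 0.0]
ft_force: [0.5, -1.0, -2.8]
gripper_width: 0.03
grasp_force: 5.0
```

```bash
python3 to.py .4904 .2197 .056 .2345
```

```text
turn [0.0001 0.0006 0.0003] shift [-0.004  0.011 -0.03 ] | pos [0.4904 0.2202 0.0548] t 10.3 F [ 0.49 -1.01 -2.8 ] M [-0.17 -0.02  0.02] w 0.03 g 5.0
```

Request:
play_rows:
  commands: "0 0 0 0 0 0 -1; 0 0 0 0 0 0 -1; 0 0 0 0 0 0 -1"
  force: 20

```text
time: 10.6
position: [0.4904, 0.2201, 0.0548]
eef_rot: [0.993, 0.117, -0.0, 0.0]
ft_force: [-0.2, -1.6, -3.9]
gripper_width: 0.0295
grasp_force: 20.0
```

Request:
play_rows:
  commands: "0 0 0 0 0 -0.1 -1; 0 0 0 0 0 -0.2 -1; 0 0 0 0 0 -0.31 -1; 0 0 0 0 0 -0.31 -1; 0 0 0 0 0 -0.31 -1"

```text
time: 11.1
position: [0.4904, 0.2203, 0.0675]
eef_rot: [0.993, 0.117, -0.0, -0.0]
ft_force: [-0.6, -1.5, -3.8]
gripper_width: 0.0295
grasp_force: 20.0
```

```bash
python3 to.py .4904 .2197 .056 .2345
```

```text
turn [-0.      0.      0.0003] shift [-0.004  0.015  0.288] | pos [0.4904 0.2203 0.0675] t 11.1 F [-0.59 -1.45 -3.76] M [-0.2   0.14 -0.06] w 0.0295 g 20.0
```

Request:
play_rows:
  commands: "0 0 0 0 0.25 0 -1; 0 0 0 0 0.5 0 -1; 0 0 0 0 0.75 0 -1; 0 0 0 0 1 0 -1; 0 0 0 0 1.02 0 -1"

```text
time: 11.6
position: [0.5004, 0.179, 0.0673]
eef_rot: [0.993, 0.116, -0.0, 0.0]
ft_force: [-0.3, -1.6, -4.7]
gripper_width: 0.0293
grasp_force: 20.0
```

Request:
play_rows:
  commands: "0 0 0 0 0 0 -1; 0 0 0 0 0 0 -1"

```text
time: 11.8
position: [0.5001, 0.1805, 0.0674]
eef_rot: [0.993, 0.117, -0.0, 0.0]
ft_force: [-0.7, -0.9, -5.5]
gripper_width: 0.0295
grasp_force: 20.0
```

```bash
cat > jy.py <<'E'
from cam import *
p=ctrl.sense()["position"][:2]-[.5407,.0773];c,s=np.cos(.2347),np.sin(.2347)
print("jig x,y",c*p[0]+s*p[1],-s*p[0]+c*p[1])
E
python3 jy.py; python3 to.py .4904 .2197 .0548 .2345
```

```text
jig x,y -0.01551576189191339 0.10976900599401457
turn [0.0003 0.0001 0.0002] shift [-0.007 -1.011  0.315] | pos [0.5001 0.1805 0.0674] t 11.8 F [-0.67 -0.87 -5.51] M [-0.25  0.16 -0.02] w 0.0295 g 20.0
```

Request:
play_rows:
  commands: "0 0 0 0 0 0.06 -1; 0 0 0 0 0 0.12 -1; 0 0 0 0 0 0.15 -1; 0 0 0 0 0 0.15 -1"

```text
time: 12.2
position: [0.5, 0.1808, 0.0612]
eef_rot: [0.993, 0.117, -0.0, -0.0]
ft_force: [-1.6, -1.5, -4.0]
gripper_width: 0.0293
grasp_force: 20.0
```

```bash
python3 jy.py; python3 to.py .4904 .2197 .0548 .2345
```

```text
jig x,y -0.015526236679203241 0.11009743688840859
turn [-0.0001  0.0002  0.0005] shift [-0.007 -1.002  0.16 ] | pos [0.5    0.1808 0.0612] t 12.2 F [-1.64 -1.46 -4.03] M [-0.16  0.23 -0.05] w 0.0293 g 20.0
```

Request:
play_rows:
  commands: "0 0 0 0 0 0.06 -1; 0 0 0 0 0 0.12 -1; 0 0 0 0 0 0.16 -1; 0 0 0 0 0 0.17 -1; 0 0 0 0 0 0.17 -1"

```text
time: 12.7
position: [0.5001, 0.1807, 0.0548]
eef_rot: [0.993, 0.117, 0.0, -0.0]
ft_force: [-2.2, 0.0, -1.1]
gripper_width: 0.0293
grasp_force: 20.0
```

```bash
python3 jy.py; python3 to.py .4904 .2197 .0548 .2345
```

```text
jig x,y -0.015477005015431464 0.11003348735228405
turn [-0.0002 -0.0001  0.0003] shift [-8.000e-03 -1.004e+00 -1.000e-03] | pos [0.5001 0.1807 0.0548] t 12.7 F [-2.24  0.04 -1.13] M [ 0.12  0.42 -0.01] w 0.0293 g 20.0
```

Request:
play_rows:
  commands: "0 0 0 0 0 0.02 -1; 0 0 0 0 0 0.03 -1; 0 0 0 0 0 0.03 -1; 0 0 0 0 0 0.03 -1"

```text
time: 13.1
position: [0.5002, 0.1807, 0.0546]
eef_rot: [0.993, 0.117, 0.001, -0.0]
ft_force: [-5.2, -0.8, 9.4]
gripper_width: 0.0298
grasp_force: 20.0
```

```bash
python3 jy.py; python3 to.py .4904 .2197 .0548 .2345;python3 - <<'E'
from rig import ctrl
import cv2
t=ctrl.grab_frame("top")[120:320,200:400,::-1];s=ctrl.grab_frame("side")[205:305,240:340,::-1]
cv2.imwrite("pics/g4.png",cv2.hconcat([cv2.resize(a,(400,400),interpolation=cv2.INTER_CUBIC) for a in(t,s)]))
E
```

```text
jig x,y -0.015335288994492251 0.11001581674304148
turn [ 0.     -0.0012  0.0004] shift [-0.012 -1.004 -0.005] | pos [0.5002 0.1807 0.0546] t 13.1 F [-5.19 -0.81  9.4 ] M [-0.05  0.99 -0.01] w 0.0298 g 20.0
```

View pics/g4.png

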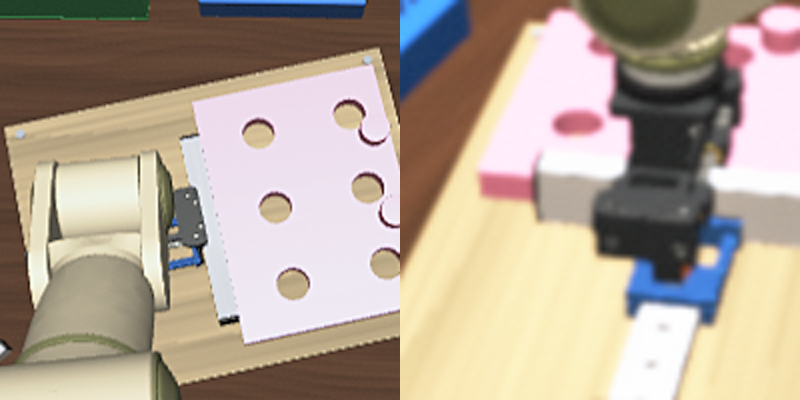

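The section stands at the straightedge, which is still flush. The pin has bottomed out: the tool is back at its starting grip height with 9.4 N pushing up on it. Handing in.

```bash
python3 -c "
from rig import ctrl
print(ctrl.sign_off())"
```

```text
the job is handed in; nothing more can be done
None
```

I handed the job in at about 13 s with the straightedge flush along the slab edge and let go, the blue section one hole on with its pin down, and the gripper still holding the knob. The hand-in gave no verdict, so these are my own readings from the cameras and force sensor.

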